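# Clamp the piston through the guard window and shut the shutter

### The arm

A 6-joint arm with a two-finger parallel gripper is mounted at the origin on the work surface. World frame = base frame: x ahead of the robot, y to its left, z up, the work surface at z = 0. Lengths are in m, angles in degrees, forces in N, time in s.
With the tool pointing down it reaches from about 0.4 to 0.825 m from the base axis. Payload 7 kg.
Tool frame: the origin (TCP) lies on the mounting face of the last link; the fingertips stand 178 mm ahead of it and the grasp point (between the pads) lies 159 mm ahead of it (ctrl.tip_extent is the distance from the TCP to the fingertips, in m); z points along the fingers, y is the direction in which the jaws open and shut (so a half turn about z gives the same grasp; the last joint's range is limited). The gripper opens to 88 mm and grips with 3 to 60 N. Pads are 19 mm wide; open, the fingers measure 130 mm over their backs; the gripper's body (78 mm by 193 mm) begins 47 mm behind the grasp point.
Start: joints at [-59.066, 20.546, 0.682, 0, -70.136, -16.507], TCP at [0.168, -0.654, 0.405] pointing down, gripper open.
Joint ranges: [-176.03, 176.03], [-82.01, 121.73], [-58.28, 71.71], [-173.87, 95.51], [-174.79, -0.11], [-173.66, 173.66]. Speed limits (degrees/s): [136.94, 136.94, 172.46, 180, 180, 180].

### API

Orientations are given as [roll, pitch, yaw] about the fixed x, y, z axes, in that order (R = Rz(yaw) Ry(pitch) Rx(roll)).
In Python, from plant import ctrl gives the robot as it stands. The module is installed in compiled form; this text tells all that it offers.
- The arm moves only by the tool carry_out, never from a script. Its argument "moves" is text: rows parted by semicolons, each of 7 numbers parted by spaces: the finger opening in m, from 0 to 0.0876, then the shift along the tool's x, y, z in m, then the turn, a rotation vector about the tool's x, y, z in rad. A call has 1 to 20 rows; each row is the pose to reach, as a shift and turn from the pose commanded when the call began, along the tool's axes at that moment; what a row does not reach only later rows make up. A row lasts 1/10 s, in which the tool goes at most 50 mm and 8.59 degrees, less where a joint would pass 70% of its speed; a pose out of reach is approached as far as the arm can. A call with a gripper value outside its range is refused whole. The fingers move at their own pace and stop on an object; the grip force is fixed at half the most. Time passes only in rows, so rows that repeat a pose let the fingers close. It gives the time, the measured TCP pose, the force and the opening at its end, in the units of the state.
- ctrl.get_obs(): the state, without advancing time (a new reading comes with each control period).
- ctrl.snapshot(name): name is "side" or "top"; returns a dict with "image" (400x640x3 uint8, red, green, blue), "K" (3x3 intrinsics, pixels), "R" (3x3) and "t" (3): a world point X has camera coordinates R X + t. Camera axes: x right, y down, z forward; pixel columns grow to the right and rows downward; lengths in m; the calibration is good to about 2 mm. A picture is of the moment at which its call begins. There is no depth.
- ctrl.close_job(): hands the job in, once; it reports no verdict.
Trained networks look in a picture, given as the dict that the camera call returned (one of the last four; its "shot" number tells which), for a name from the list of things; names that differ only in an ending like _2 or _b are one class to them, and where a whole thing is asked for, a point or a joint stands for the part that bears it (a point fixed in the world has none). Each returns a list of dicts, best first, with "confidence" (0 to 1); they miss things now and then, are a little off and sometimes report something else, mostly with a low value. They report only what shows in the picture. A call takes as long as a camera call.
- ctrl.recognise(picture, label): "extent" ([left, top, right, bottom] in pixels, round what is visible of it).
- ctrl.trace(picture, label): "region" (400x640 bool, what is visible of it) and "extent" ([left, top, right, bottom] in pixels, round what is visible of it).
- ctrl.mark_of(picture, label): "at" ([row, column] in pixels: a listed point, or the origin of a listed thing).
The state is a dict: "clock": time; "joint_pos": joint angles; "qvel": joint speeds; "tau": joint torques, N m; "tool_pos": TCP position; "orientation": TCP orientation; "force": force on the tool from outside, world axes, zero at the start; "moment": the same for the moment, N m; "opening": finger opening in m.
Only numpy, scipy, OpenCV 4.12 (cv2) and the standard library are available. Lean on these libraries where they do the work, as an engineer would, in place of code of your own. Each camera call takes 0.05 s, during which the arm holds its last target.

### The job

A piston lies ready in the guarded pin press with its hold-down clamp still open. With the fingertips reach down through the open window in the guard, press the clamp's lever down until it is fully home and the clamp bears on the piston, then come out and push the sliding shutter fully shut over the window. Do not touch the guard or the rubber edge of its window, do not lift or shift the piston, and leave the loose parts lying around the press where they are.

Things in the scene. Friction and masses are not known exactly. Their poses are not given: they have to be found in the camera images.
- press: fixed green bench press for piston pins, along y, its cylinder at the +y end (top 130 mm above the bench). Origin on the bench under the clamp; x away from the operator, y along the ram to the cylinder, z up. Base plate 25 mm thick, x -175 to +150, y -150 to +400 mm. Stands within some 10 cm either way, turned up to 0.25 rad. Offsets in the other entries are mm in this frame
- guard: guard box fixed on the press, same origin and axes: x -138 to 140, y -105 to 220, grey steel and clear panels, top face z 170. On top two aluminium shutter rails along y at x -124 and 14, z up to 183, and a stop strip at y -70 to -76, z up to 180. The robot must touch none of it, nor the window's rubber edge. Lever and shutter are not part of it
- window (a point): centre of the open window in the guard's top, at (-55, 0, 172): clear opening 100 x 100 mm between black rubber safety edges 5 mm wide, top at this height, underside 7 mm lower. Only the shutter ever covers it
- lever_pad (a point): on the clamp lever's black rubber sleeve (18 wide, 56 long, 13 mm thick, along x, free end to the operator): top centre of its pressing face, 21 mm from the free end. Open, the sleeve rises to the operator, its highest edge 10 mm below the top of the window's edge; fully home it is level, this point at (-55, 0, 134), 38 mm below the top of the window's edge. Press straight down
- clamp_lever (a joint): angle of the clamp lever, rad: 0 fully open, 0.36 fully home on its stop. Turns about a y axis at (5, 0, 116). Takes about 4 to 7 N at the pad and stays where it is left
- clamp_foot: rubber-tipped, spring-loaded foot (18 mm across) of the clamp's hold-down arm, which the lever swings down; with the lever home it bears on the top of the piston with about 4 N
- piston: loose bare aluminium piston, 80 mm diameter, 67 mm long, lying in a V nest under the clear part of the guard, crown to the operator, its steel pin standing out towards the ram; origin on its axis at mid-length, 80 mm above the bench, at (68, 0, 80)
- shutter (a joint): travel of the sliding shutter, m: 0 pushed back to +y, clear of the window; 0.135 fully shut against its stop. It slides along -y of the press on the guard's top, needs about 2 to 3 N and stays where it is left
- shutter_lip (a point): upright lip on the shutter, 80 mm wide along x: middle of its top edge on the +y face, the face to push towards -y. Lip top z 207, 30 mm above the plate. The shutter is an aluminium plate 124 (x) x 130 (y) x 3 mm, top z 177; 43 mm of plate lie behind the lip's +y face. Wide open the point is at (-55, 157, 207), shut at (-55, 22, 207)
- spare_piston: a loose second piston standing crown up on the press's base plate in front of the cylinder, 80 mm diameter, 67 mm tall, top 92 mm above the bench; origin under its middle. Leave it
- con_rod: a loose connecting rod lying on the bench beside the press's -y end, about 190 mm long, 20 mm tall; origin under its beam. Leave it
- gudgeon_pin: a loose steel pin standing on the press's base plate in front of the guard, 22 mm diameter, 60 mm tall, top 85 mm above the bench; origin under its middle. Leave it
- spanner: a loose open-ended spanner, 150 mm long, lying on the clear top of the guard behind the window and shutter; origin under its middle. Leave it
- screwdriver: a loose screwdriver, 220 mm, on the bench to the robot's right; origin under its middle. Leave it
- spray_can: a loose spray can, 66 mm diameter, 200 mm tall, on the bench to the right of the press; origin under its middle. Leave it
- wood_block: a loose wooden block, 90 x 60 x 50 mm, on the bench to the robot's left; origin under its middle. Leave it

How it is judged (in metres and radians):
On the way, in this order (a step that is already met when the one before it is completed fails the run):
1. the clamp lever is home, the foot bears on the piston and the shutter is still open (value of joint clamp_lever above 0.325 rad and contact force between clamp_foot and piston above 1 N and value of joint shutter below 0.06 m), for 0.2 s.
2. the shutter is shut over the window (value of joint shutter above 0.128 m), for 0.2 s.
At the end, for the whole second after the job is handed in: the clamp lever is within 0.035 rad of home, the clamp's foot presses on the piston with more than 1 N, the shutter is within 7 mm of its shut stop and at rest, and the piston lies still in its nest within 8 mm of where it was (value of joint clamp_lever above 0.325 rad and contact force between clamp_foot and piston above 1 N and value of joint shutter above 0.128 m and velocity of joint shutter below 0.01 m/s and distance of piston from where it was at the start of the episode below 0.008 m and linear speed of piston below 0.02 m/s); the robot touches nothing.
It fails at once if the robot touches the guard, its rails or the rubber edge of the window (more than 1 N) (contact force between guard and the arm above 1 N or contact force between guard and the fingers above 1 N).
It fails at once if the piston is lifted or shifted by more than 10 mm (distance of piston from where it was at the start of the episode above 0.01 m).
It fails at once if a loose part round about is shifted or lifted by more than 20 mm (distance of any of spare_piston, con_rod, gudgeon_pin, spanner, screwdriver, spray_can, wood_block from where it was at the start of the episode above 0.02 m).
It also fails if it takes over 42 s, if anything falls off the work surface, if the arm or the gripper's body presses on something with over 40 N, if the wrist force passes 120 N, or if a joint passes its speed limit or range.

## Working session

There is one attempt and no reset: what is moved stays moved. The work goes in short steps, Python scripts to look and compute and a tool call to move; the robot and the scene stay as the last step left them, time stands still between calls to the robot, and variables do not carry over. Pictures are saved under pics/ and viewed, and the job is handed in when it is done.

Besides the shell and the picture viewer there is one more tool, called after "Call:" as name(argument=value, ...), one argument or row to a line, values as JSON. carry_out: Moves the arm, as the interface text tells. Its arguments: {"type":"object","properties":{"moves":{"type":"string"}},"required":["moves"]}

```bash
mkdir -p pics; cat > h.py <<'E'
import numpy as np, cv2, pickle
from plant import ctrl
def tri(views, pix):
    A=[];b=[]
    for v,(r,c) in zip(views,pix):
        P=np.array(v["K"])@np.hstack([np.array(v["R"]),np.array(v["t"]).reshape(3,1)])
        for k,val in ((0,c),(1,r)):
            row=P[k]-val*P[2]; A.append(row[:3]); b.append(-row[3])
    X,res,_,_=np.linalg.lstsq(np.array(A),np.array(b),rcond=None)
    return X
def proj(v,X):
    p=np.array(v["K"])@(np.array(v["R"])@np.array(X)+np.array(v["t"]).ravel()); return p[1]/p[2],p[0]/p[2]
def onplane(v,rc,z):
    d=np.linalg.inv(v["K"])@np.array([rc[1],rc[0],1.]); R=np.array(v["R"]);t=np.array(v["t"]).ravel()
    C=-R.T@t; d=R.T@d; return C+d*(z-C[2])/d[2]
E
python3 - <<'E'
from h import *
o=ctrl.get_obs(); print({k:np.round(v,4) for k,v in o.items()}, ctrl.tip_extent)
S=ctrl.snapshot("side");T=ctrl.snapshot("top")
pickle.dump((S,T),open("v0.pkl","wb"))
for n,v in(("side",S),("top",T)):
    cv2.imwrite(f"pics/{n}0.png",cv2.cvtColor(v["image"],cv2.COLOR_RGB2BGR))
    print(n,np.round(v["K"],1).tolist(),np.round(-np.array(v["R"]).T@np.array(v["t"]).ravel(),3))
for l in ["window","lever_pad","shutter_lip","press","piston","clamp_foot","spare_piston","gudgeon_pin","spanner","spray_can","con_rod","guard"]:
    m=[ctrl.mark_of(v,l) for v in (S,T)]
    s=[[ (np.round(d["at"],1).tolist(),round(d["confidence"],2)) for d in x[:2]] for x in m]
    X=tri((S,T),(m[0][0]["at"],m[1][0]["at"])) if m[0] and m[1] else None
    print(l,s, None if X is None else (np.round(X,4), np.round(proj(S,X),1),np.round(proj(T,X),1)))
print(ctrl.get_obs()["clock"])
E
```

```text
{'clock': np.float64(0.0), 'joint_pos': array([-5.90643e+01,  2.05914e+01,  6.34700e-01, -2.06000e-02,
       -7.01339e+01, -1.65063e+01]), 'qvel': array([-0.0462, -0.0736,  0.0565, -0.0843,  0.1243,  0.063 ]), 'tau': array([ 5.00000e-04, -5.82707e+01,  2.93054e+01,  6.99660e+00,
        6.90000e-03, -2.00000e-04]), 'tool_pos': array([ 0.1682, -0.6535,  0.4037]), 'orientation': array([ 1.799076e+02, -7.200000e-03, -1.655776e+02]), 'force': array([ 0.3549, -0.5068,  0.6306]), 'moment': array([-0.0214, -0.0232,  0.0108]), 'opening': np.float64(0.0874)} 0.1781
side [[431.5, 0.0, 311.3], [0.0, 431.5, 201.6], [0.0, 0.0, 1.0]] [-0.045  0.915  0.986]
top [[391.3, 0.0, 323.1], [0.0, 391.3, 196.6], [0.0, 0.0, 1.0]] [0.404 0.032 1.334]
window [[([201.0, 307.3], 0.92)], [([197.5, 317.2], 0.81)]] (array([0.5782, 0.0366, 0.1687]), array([201.2, 308.6]), array([196. , 316.4]))
lever_pad [[], [([190.3, 319.0], 0.63)]] None
shutter_lip [[([219.3, 289.0], 0.91)], [([200.9, 265.8], 0.84)]] (array([0.5504, 0.1805, 0.2086]), array([219.1, 287.8]), array([202.1, 266.5]))
press [[([204.5, 305.4], 0.64)], 
[... 209 characters left out ...]
3)], [([232.3, 227.0], 0.82)]] (array([0.4695, 0.3333, 0.0121]), array([312.9, 282.6]), array([232.5, 227.1]))
gudgeon_pin [[([213.6, 254.1], 0.46), ([270.5, 324.8], 0.43)], [([237.5, 288.3], 0.47)]] (array([0.5375, 0.1891, 0.2439]), array([212.5, 289. ]), array([204.9, 261.6]))
spanner [[([213.0, 255.0], 0.6)], [([161.1, 274.9], 0.68), ([171.9, 373.0], 0.17)]] (array([0.6853, 0.1677, 0.1636]), array([213.1, 255.6]), array([160.5, 274.5]))
spray_can [[([169.0, 368.5], 0.92), ([178.7, 412.5], 0.43)], []] None
con_rod [[], [([168.6, 372.7], 0.73)]] None
guard [[([221.5, 287.0], 0.67)], [([232.8, 227.0], 0.28)]] (array([0.465 , 0.2741, 0.3025]), array([222. , 291.1]), array([228.7, 224.7]))
1.3
```

View images.

View pics/side0.png

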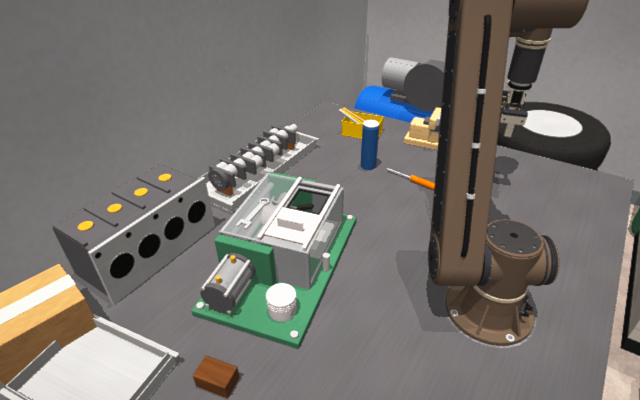

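View pics/top0.png

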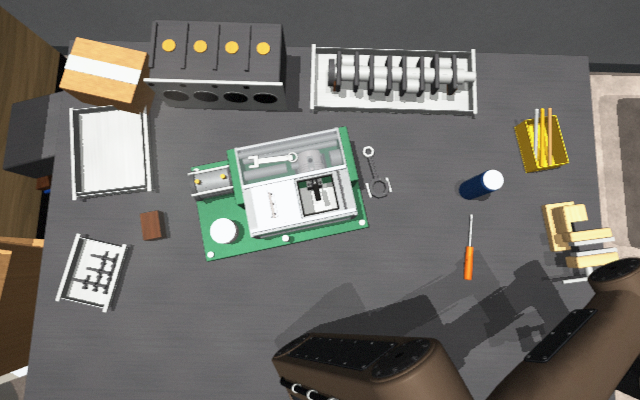

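```bash
python3 - <<'E'
from h import *
S,T=pickle.load(open("v0.pkl","rb"))
for n,v,(r0,r1,c0,c1) in(("side",S,(120,300,210,410)),("top",T,(130,270,200,400))):
    im=cv2.resize(v["image"][r0:r1,c0:c1],None,fx=4 if n=="top" else 3.3,fy=4 if n=="top" else 3.3,interpolation=cv2.INTER_CUBIC)
    cv2.imwrite(f"pics/{n}0z.png",cv2.cvtColor(im,cv2.COLOR_RGB2BGR))
E
```

```text
(no output)
```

View pics/side0z.png

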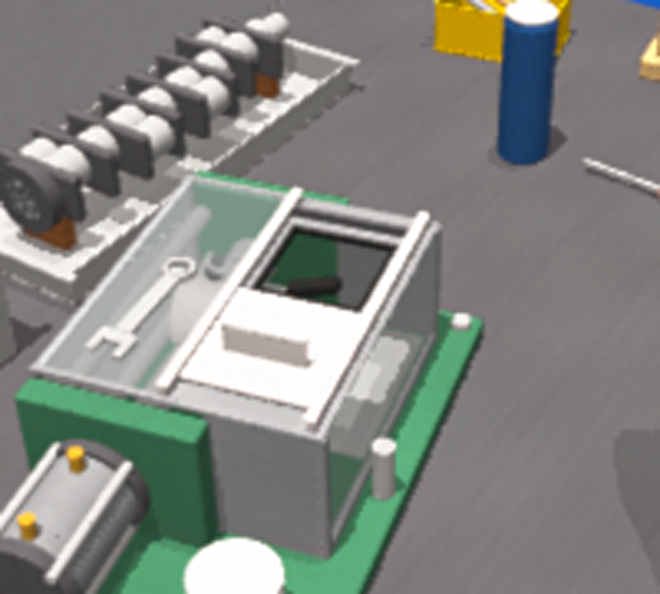

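View pics/top0z.png

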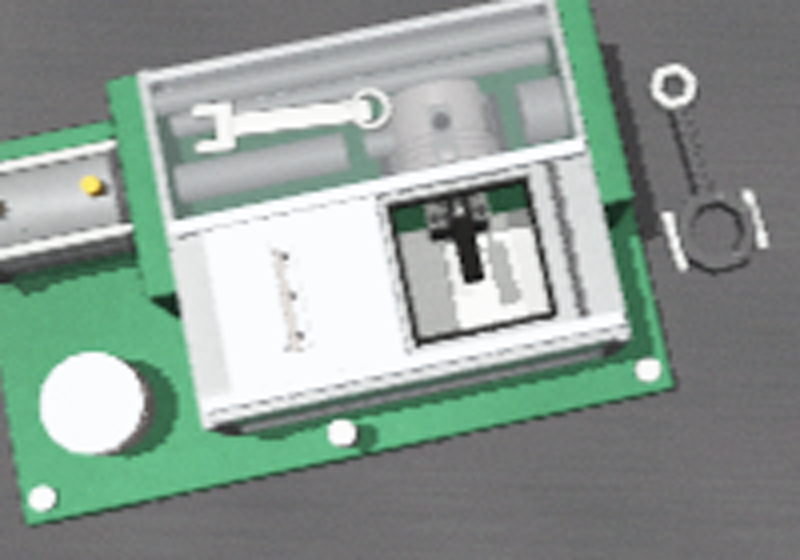

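The side view shows the press with its open window at about row 201, col 307, and the lip at (219, 288). The top view shows the window at (196, 317), the black lever sleeve at (190, 317) and the lip at (202, 270). Next I'll fit the press pose from features I pick by hand.

```bash
cat > fit.py <<'E'
from h import *
from scipy.optimize import least_squares
S,T=pickle.load(open("v0.pkl","rb"))
def tp(c,r): return (130+(r+.5)/4-.5, 200+(c+.5)/4-.5)
def sp(c,r): return (120+(r+.5)/3.3-.5, 210+(c+.5)/3.3-.5)
pts=[ # model mm, view, pixel(row,col), name
((0,55,172),T,tp(388,207),'winTL'),((0,-55,172),T,tp(529,180),'winTR'),((-110,-55,172),T,tp(556,315),'winBR'),((-110,55,172),T,tp(417,344),'winBL'),
((-175,400,25),T,tp(27,524),'baseBL'),((-175,-150,25),T,tp(674,386),'baseBR'),
((0,-55,172),S,sp(392,246),'winR'),((-110,-55,172),S,sp(392,246),'skip'),
]
pts=[p for p in pts if p[3] not in('skip','winR')]
# side: lip front top corners
pts+=[((-15,157,207),S,sp(222,326),'lipL'),((-95,157,207),S,sp(309,361),'lipR')]
pts+=[((-138,220,170),S,sp(327,437),'guardcorner'),((-175,-150,25),S,sp(483,320),'baseR')]
def w(q,m):
    x,y,a=q[:3];m=np.array(m)/1e3;c,s=np.cos(a),np.sin(a)
    return np.array([x+c*m[0]-s*m[1],y+s*m[0]+c*m[1],m[2]])
if __name__=="__main__":
    f=lambda q:np.concatenate([np.subtract(proj(v,w(q,m)),p) for m,v,p,_ in pts])
    for sel in (None,T,S):
        g=(lambda q:np.concatenate([np.subtract(proj(v,w(q,m)),p) for m,v,p,_ in pts if sel is None or v is sel]))
        r=least_squares(g,[0.63,0.04,0.19],loss="soft_l1"); print(np.round(r.x,4),'win',np.round(w(r.x,(-55,0,172)),4),'lip',np.round(w(r.x,(-55,157,207)),4))
        if sel is None:
            for (m,v,p,n),e in zip(pts,f(r.x).reshape(-1,2)): print(n,np.round(e,2))
            q=r.x
    for n,v,(r0,r1,c0,c1),k in(("side",S,(120,300,210,410),3.3),("top",T,(130,270,200,400),4)):
        im=cv2.resize(v["image"][r0:r1,c0:c1],None,fx=k,fy=k,interpolation=cv2.INTER_CUBIC)
        def ln(ms):
            P=[proj(v,w(q,m)) for m in ms]; P=np.array([[(c-c0+.5)*k-.5,(r-r0+.5)*k-.5] for r,c in P])
            cv2.polylines(im,[np.round(P*8).astype(np.int32)],True,(255,0,0),1,cv2.LINE_AA,3)
        ln([(-5,50,172),(-5,-50,172),(-105,-50,172),(-105,50,172)])
        ln([(-15,157,207),(-95,157,207)]); ln([(-138,-105,170),(-138,220,170),(140,220,170),(140,-105,170)])
        ln([(-175,-150,25),(-175,400,25),(150,400,25),(150,-150,25)])
        ln([(-40,-9,150.5),(-69.5,-9,161.5),(-69.5,9,161.5),(-40,9,150.5)])
        cv2.imwrite(f"pics/{n}_fit.png",cv2.cvtColor(im,cv2.COLOR_RGB2BGR))
E
python3 fit.py
```

```text
[0.6345 0.0458 0.238 ] win [0.581  0.0328 0.172 ] lip [0.544  0.1854 0.207 ]
winTL [-0.28 -0.57]
winTR [-0.97 -0.22]
winBR [0.57 0.92]
winBL [ 1.01 -0.36]
baseBL [ 1.56 -0.29]
baseBR [0.8 0.7]
lipL [-0.08 -1.25]
lipR [-4.83 -1.41]
guardcorner [ 0.16 -0.02]
baseR [-1.63  0.48]
[0.6361 0.0452 0.2315] win [0.5825 0.0325 0.172 ] lip [0.5465 0.1854 0.207 ]
[0.6312 0.0481 0.2408] win [0.5778 0.035  0.172 ] lip [0.5404 0.1874 0.207 ]
```

View pics/side_fit.png

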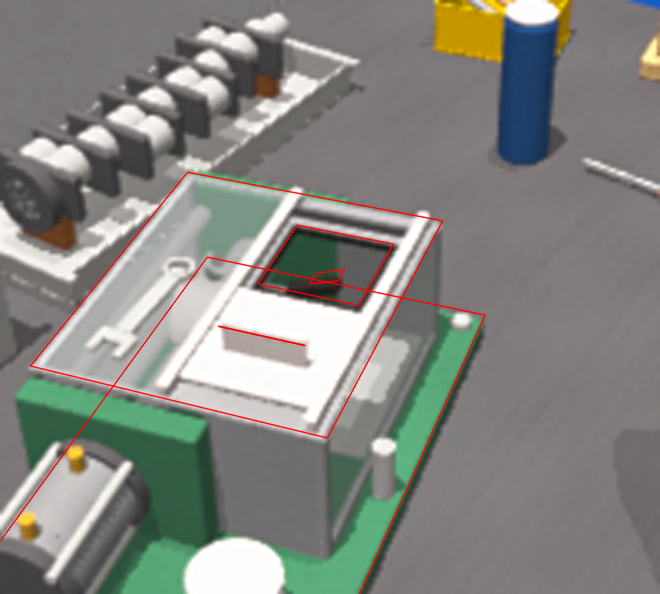

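View pics/top_fit.png

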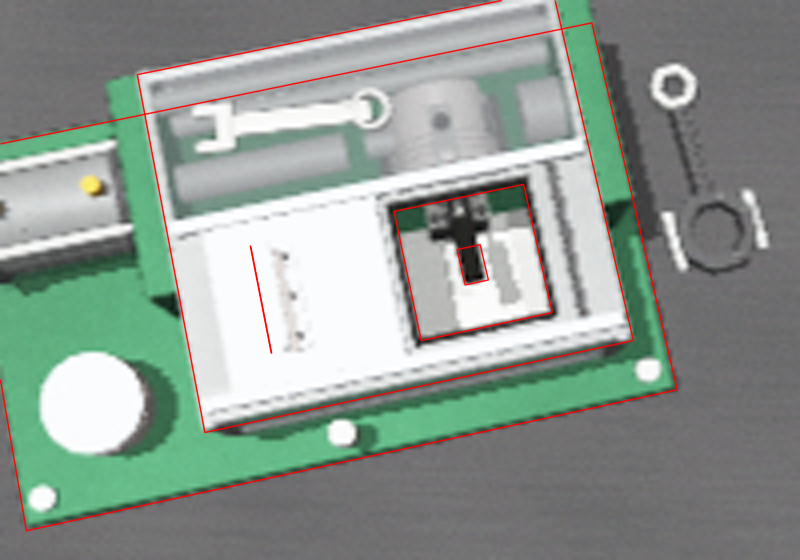

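```bash
python3 - <<'E'
from h import *
from fit import tp,sp
S,T=pickle.load(open("v0.pkl","rb"))
print(np.round(T["R"],4).tolist())
L=lambda c,r,z:onplane(T,tp(c,r),z)
W=[L(388,207,.172),L(529,180,.172),L(556,315,.172),L(417,344,.172)]
print(np.round(W,4).tolist(),np.round(np.mean(W,0),4),[round(float(np.linalg.norm(W[i]-W[(i+1)%4])),4) for i in range(4)])
a=L(27,524,.025);b=L(674,386,.025);d=a-b;print('base',a,b,np.linalg.norm(d),np.arctan2(-d[0],d[1]))
a=L(208,432,.17);b=L(630,340,.17);d=a-b;print('guard',a,b,np.linalg.norm(d),np.arctan2(-d[0],d[1]))
a=L(140,72,.17);b=L(553,-3,.17);d=a-b;print('guard far',a,b,np.linalg.norm(d),np.arctan2(-d[0],d[1]))
for n,v,(r0,r1,c0,c1),k in(("side",S,(185,245,260,330),10),("top",T,(170,240,240,350),7)):
    im=cv2.resize(v["image"][r0:r1,c0:c1],None,fx=k,fy=k,interpolation=cv2.INTER_CUBIC)
    im=(255*(im/255.)**(2.5 if n=="top" else 1.5)).astype(np.uint8)
    cv2.imwrite(f"pics/{n}0zz.png",cv2.cvtColor(im,cv2.COLOR_RGB2BGR))
E
```

```text
[[0.0248, -0.9995, 0.0173], [-0.9889, -0.0271, -0.1459], [0.1463, -0.0135, -0.9891]]
[[0.6207, 0.0975, 0.172], [0.6445, -0.0084, 0.172], [0.5422, -0.0308, 0.172], [0.5177, 0.0723, 0.172]] [0.5813 0.0326 0.172 ] [0.1085, 0.1047, 0.106, 0.1061]
base [0.37516712 0.3926331  0.025     ] [ 0.50239815 -0.13889188  0.025     ] 0.5465405176664969 0.23494902205574328
guard [0.44861048 0.22440482 0.17      ] [ 0.52508907 -0.08666752  0.17      ] 0.32033572335211336 0.24107339589502272
guard far [0.72043563 0.29016624 0.17      ] [ 0.7894155  -0.02391311  0.17      ] 0.3215650260225035 0.21619317985798894
```

View pics/side0zz.png

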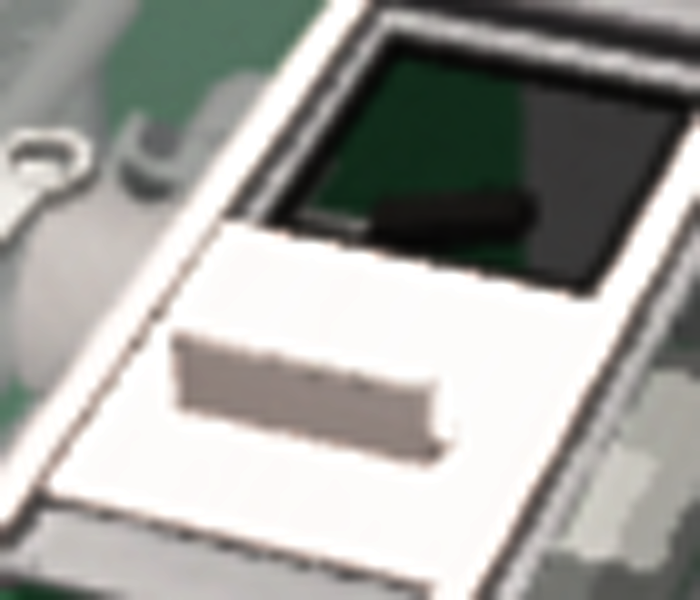

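View pics/top0zz.png

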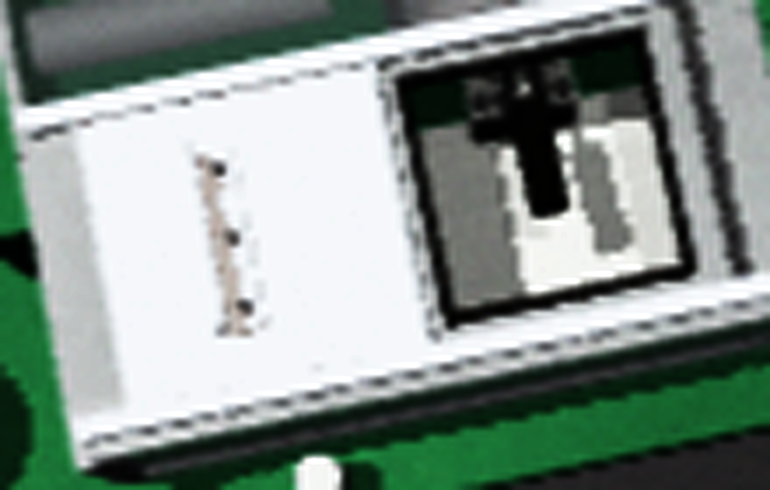

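```bash
python3 - <<'E'
from h import *
from fit import tp,sp,w
S,T=pickle.load(open("v0.pkl","rb"))
f=lambda c,r:(185+(r+.5)/10-.5,260+(c+.5)/10-.5)
for c,r,z in((175,333,.207),(438,380,.207),(180,405,.177),(430,462,.177),(45,490,.177)): print(np.round(onplane(S,f(c,r),z),4))
g=lambda c,r:(170+(r+.5)/7-.5,240+(c+.5)/7-.5)
print('top');
for c,r,z in((195,155,.207),(225,330,.207),(210,155,.177),(250,330,.177),(80,135,.177),(125,405,.177)): print(np.round(onplane(T,g(c,r),z),4))
# window from side
print('winside',[np.round(onplane(S,f(c,r),.172),4).tolist() for c,r in((385,30),(695,100),(590,297))])
for q in ([.6345,.0458,.238],[.6351,.0458,.232]):
  for m in((-15,157,207),(-95,157,207),(-15,157,177),(-95,157,177),(7,200,177),(-117,200,177),(0,-55,172),(-110,-55,172),(-55,0,134)):
    print(m,np.round(w(q,m),4),np.round(proj(S,w(q,m)),1),np.round(proj(T,w(q,m)),1))
E
```

```text
[0.581  0.1909 0.207 ]
[0.5058 0.1678 0.207 ]
[0.5838 0.1884 0.177 ]
[0.5082 0.17   0.177 ]
[0.5935 0.2385 0.177 ]
top
[0.5812 0.1793 0.207 ]
[0.5086 0.1637 0.207 ]
[0.5861 0.1768 0.177 ]
[0.5117 0.1566 0.177 ]
[0.5932 0.2326 0.177 ]
[0.4787 0.2077 0.177 ]
winside [[0.6461, -0.0021, 0.172], [0.5403, -0.0232, 0.172], [0.514, 0.078, 0.172]]
(-15, 157, 207) [0.5829 0.1948 0.207 ] [218.4 275.7] [191.  262.1]
(-95, 157, 207) [0.5052 0.176  0.207 ] [224.2 301.9] [217.8 267.4]
(-15, 157, 177) [0.5829 0.1948 0.177 ] [226.4 276.4] [192.6 263.5]
(-95, 157, 177) [0.5052 0.176  0.177 ] [232.3 302.2] [218.7 268.6]
(7, 200, 177) [0.5942 0.2418 0.177 ] [234.1 263.1] [188.5 247.9]
(-117, 200, 177) [0.4736 0.2126 0.177 ] [243.8 304. ] [229.1 255.7]
(0, -55, 172) [ 0.6475 -0.0076  0.172 ] [186.6 298.7] [173.7 331.6]
(-110, -55, 172) [ 0.5406 -0.0336  0.172 ] [192.9 330.7] [208.9 339.5]
(-55, 0, 134) [0.5811 0.0328 0.134 ] [208.9 308.8] [196.8 317.7]
(-15, 157, 207) [0.5844 0.1951 0.207 ] [218.2 275.2] [190.5 262. ]
(-95, 157, 207) [0.5065 0.1768 0.207 ] [224.2 301.3] [217.3 267.1]
(-15, 157, 177) [0.5844 0.1951 0.177 ] [226.3 275.9] [192.1 263.4]
(-95, 157, 177) [0.5065 0.1768 0.177 ] [232.3 301.7] [218.3 268.4]
(7, 200, 177) [0.5959 0.2421 0.177 ] [234.  262.6] [187.9 247.9]
(-117, 200, 177) [0.4752 0.2135 0.177 ] [243.8 303.4] [228.5 255.4]
(0, -55, 172) [ 0.6477 -0.0077  0.172 ] [186.5 298.6] [173.6 331.7]
(-110, -55, 172) [ 0.5407 -0.033   0.172 ] [193.  330.6] [208.9 339.3]
(-55, 0, 134) [0.5816 0.0332 0.134 ] [208.9 308.7] [196.6 317.6]
```

Call:
carry_out(
  moves="0 -0.525 0.518 -0.03 0 0 0;0 -0.525 0.518 -0.03 0 0 0;0 -0.525 0.518 -0.03 0 0 0;0 -0.525 0.518 -0.03 0 0 0;0 -0.525 0.518 -0.03 0 0 0;0 -0.525 0.518 -0.03 0 0 0;0 -0.525 0.518 -0.03 0 0 0;0 -0.525 0.518 -0.03 0 0 0;0 -0.525 0.518 -0.03 0 0 0;0 -0.525 0.518 -0.03 0 0 0;0 -0.525 0.518 -0.03 0 0 0;0 -0.525 0.518 -0.03 0 0 0;0 -0.525 0.518 -0.03 0 0 0;0 -0.525 0.518 -0.03 0 0 0;0 -0.525 0.518 -0.03 0 0 0;0 -0.55 0.543 -0.03 0 0 0;0 -0.566 0.558 -0.03 0 0 0;0 -0.571 0.563 -0.03 0 0 0;0 -0.571 0.563 -0.03 0 0 0;0 -0.571 0.563 -0.03 0 0 0",
)

```text
clock: 3.3
tool_pos: [0.5804, 0.033, 0.4347]
orientation: [-180.0, -0.0, -165.6]
force: [-1.1, -0.2, 1.3]
opening: 0.0006
```

```bash
cat > look.py <<'E'
import sys
from h import *
n=sys.argv[1]
o=ctrl.get_obs(); print({k:np.round(o[k],4).tolist() for k in("clock","tool_pos","orientation","force","opening")})
S=ctrl.snapshot("side");T=ctrl.snapshot("top"); pickle.dump((S,T),open(n+".pkl","wb"))
a=cv2.resize(S["image"][100:300,210:410],None,fx=2,fy=2,interpolation=cv2.INTER_CUBIC)
b=cv2.resize(T["image"][100:300,200:400],None,fx=2,fy=2,interpolation=cv2.INTER_CUBIC)
cv2.imwrite(f"pics/{n}.png",cv2.cvtColor(np.hstack([a,b]),cv2.COLOR_RGB2BGR))
E
python3 look.py l1
```

```text
{'clock': 3.3, 'tool_pos': [0.5804, 0.033, 0.4347], 'orientation': [-179.9969, -0.0244, -165.602], 'force': [-1.1191, -0.2469, 1.3235], 'opening': 0.0006}
```

View pics/l1.png

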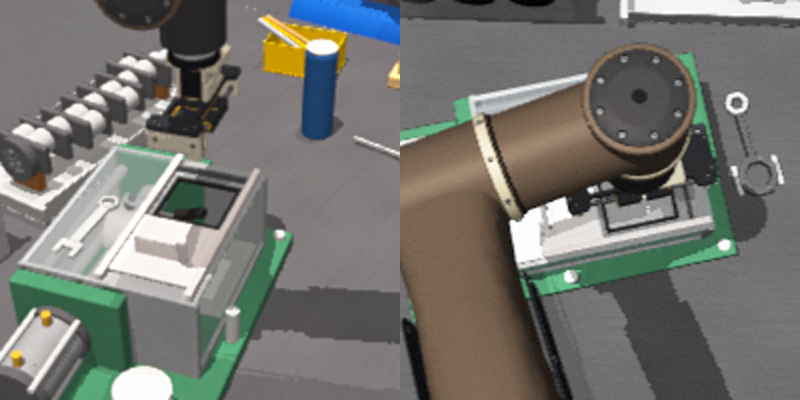

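Call:
carry_out(
  moves="0 0 0 0.04 0 0 0;0 0 0 0.07 0 0 0;0 0 0 0.085 0 0 0;0 0 0 0.09 0 0 0;0 0 0 0.095 0 0 0;0 0 0 0.1 0 0 0;0 0 0 0.105 0 0 0;0 0 0 0.11 0 0 0;0 0 0 0.115 0 0 0;0 0 0 0.119 0 0 0;0 0 0 0.119 0 0 0",
)

```text
clock: 4.5
tool_pos: [0.5807, 0.0337, 0.3158]
orientation: [-180.0, 0.0, -165.6]
force: [-0.2, -0.9, -0.4]
opening: 0.0004
```

```bash
python3 look.py l2
```

```text
{'clock': 4.5, 'tool_pos': [0.5807, 0.0337, 0.3158], 'orientation': [-179.9999, 0.0064, -165.5774], 'force': [-0.2068, -0.8916, -0.3526], 'opening': 0.0004}
```

View pics/l2.png

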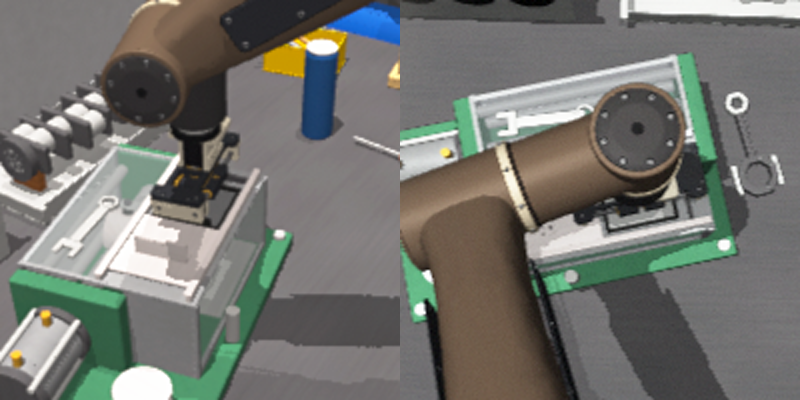

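Call:
carry_out(
  moves="0 0 0 0.002 0 0 0;0 0 0 0.004 0 0 0;0 0 0 0.005 0 0 0",
)

```text
clock: 4.9
tool_pos: [0.5807, 0.0338, 0.3122]
orientation: [-180.0, 0.0, -165.5]
force: [-10.5, 0.9, 20.5]
opening: 0.0006
```

Call:
carry_out(
  moves="0 0 0 0.0005 0 0 0;0 0 0 0.0005 0 0 0;0 0 0 -0.004 0 0 0;0 0 0 -0.02 0 0 0;0 0 0 -0.05 0 0 0;0 0 0 -0.09 0 0 0;0 0 0 -0.115 0 0 0;0 0 0 -0.12 0 0 0",
)

```text
clock: 5.7
tool_pos: [0.5816, 0.034, 0.4344]
orientation: [180.0, 0.4, -165.6]
force: [0.0, -0.6, -0.0]
opening: 0.0006
```

```bash
python3 look.py l3; python3 - <<'E'
from h import *
for k in("l1","l3"):
    S,T=pickle.load(open(k+".pkl","rb"))
    a=cv2.resize(S["image"][175:235,260:330],None,fx=5.6,fy=5.6,interpolation=cv2.INTER_CUBIC)
    globals()[k]=a
cv2.imwrite("pics/cmp3.png",cv2.cvtColor(np.hstack([l1,l3]),cv2.COLOR_RGB2BGR))
E
```

```text
{'clock': 5.7, 'tool_pos': [0.5816, 0.034, 0.4344], 'orientation': [179.9977, 0.3606, -165.5542], 'force': [0.0028, -0.6024, -0.0456], 'opening': 0.0006}
```

View pics/cmp3.png

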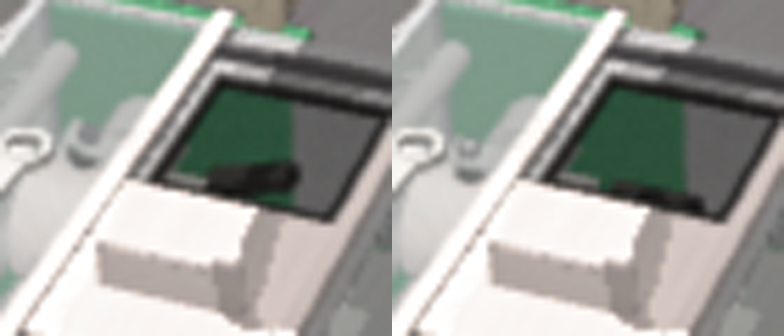

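View pics/l3.png

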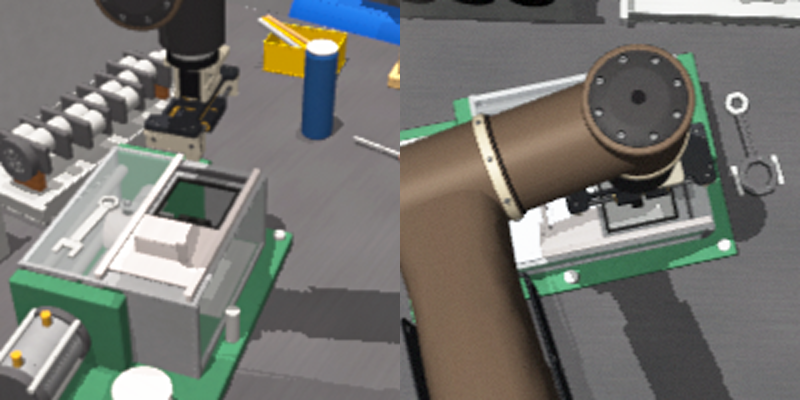

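```bash
python3 - <<'E'
from h import *
from fit import w
S,T=pickle.load(open("l3.pkl","rb"))
q=[.6351,.0458,.235]
im=cv2.resize(S["image"][195:225,290:330],None,fx=16,fy=16,interpolation=cv2.INTER_CUBIC)
for a,col in((0,(255,0,0)),(0.06,(255,255,0))):
    c,s=np.cos(a),np.sin(a)
    P=[]
    for x,y in((-76,-9),(-76,9),(-20,9),(-20,-9)):
        dx,dz=x-5,18; X=(5+dx*c+dz*s,y,116+dz*c-dx*s)
        r,cc=proj(S,w(q,X)); P.append([(cc-290+.5)*16-.5,(r-195+.5)*16-.5])
    cv2.polylines(im,[np.round(np.array(P)).astype(np.int32)],True,col,1,cv2.LINE_AA)
cv2.imwrite("pics/lev.png",cv2.cvtColor(im,cv2.COLOR_RGB2BGR))
E
```

```text
(no output)
```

View pics/lev.png

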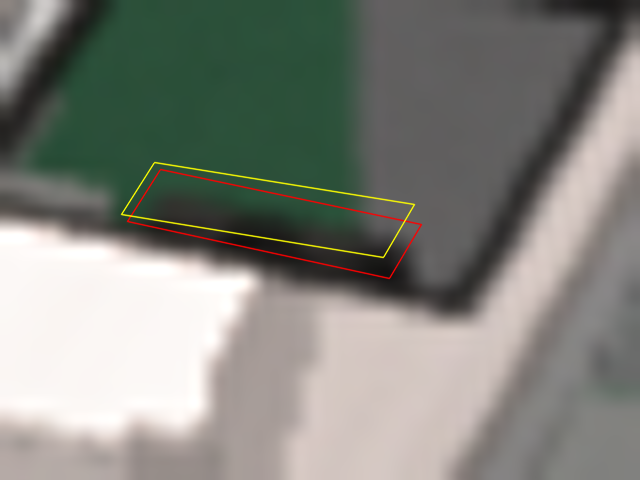

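Call:
carry_out(
  moves="0 -0.001 0.04 0 0 0 0;0 -0.002 0.09 0 0 0 0;0 -0.003 0.135 0 0 0 0;0 -0.003 0.17 0 0 0 0;0 -0.003 0.187 0 0 0 0;0 -0.003 0.191 0 0 0 0;0 -0.003 0.191 0 0 0 0;0 -0.003 0.191 0.02 0 0 0;0 -0.003 0.191 0.03 0 0 0;0 -0.003 0.191 0.03 0 0 0",
)

```text
clock: 6.8
tool_pos: [0.536, 0.2183, 0.3987]
orientation: [-179.9, -0.2, -165.7]
force: [-0.4, -0.1, 0.5]
opening: 0.0004
```

```bash
python3 look.py l4
```

```text
{'clock': 6.8, 'tool_pos': [0.536, 0.2183, 0.3987], 'orientation': [-179.9287, -0.1984, -165.6623], 'force': [-0.3913, -0.06, 0.5186], 'opening': 0.0004}
```

View pics/l4.png

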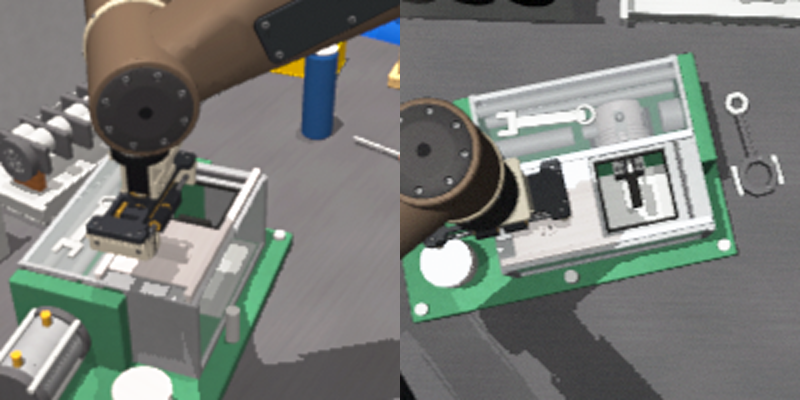

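Call:
carry_out(
  moves="0 0 0 0.008 0 0 0;0 0 0 0.016 0 0 0;0 0 0 0.024 0 0 0;0 0 0 0.03 0 0 0;0 0 0 0.03 0 0 0",
)

```text
clock: 7.4
tool_pos: [0.5359, 0.2194, 0.3694]
orientation: [-180.0, -0.1, -165.6]
force: [0.5, -0.3, -0.4]
opening: 0.0008
```

```bash
python3 look.py l5
```

```text
{'clock': 7.4, 'tool_pos': [0.5359, 0.2194, 0.3694], 'orientation': [-179.9595, -0.1076, -165.5721], 'force': [0.5016, -0.2965, -0.3743], 'opening': 0.0008}
```

View pics/l5.png

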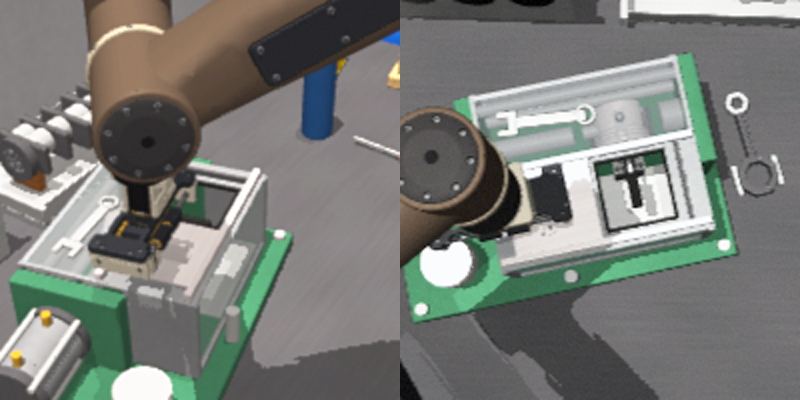

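Call:
carry_out(
  moves="0 0 -0.006 0 0 0 0;0 0 -0.012 0 0 0 0;0 0 -0.018 0 0 0 0;0 0 -0.024 0 0 0 0;0 0.001 -0.03 0 0 0 0;0 0.001 -0.036 0 0 0 0",
)

```text
clock: 8.1
tool_pos: [0.5445, 0.1841, 0.3709]
orientation: [180.0, 0.1, -165.6]
force: [0.9, 2.4, 0.9]
opening: 0.0001
```

```bash
python3 look.py l6
```

```text
{'clock': 8.1, 'tool_pos': [0.5445, 0.1841, 0.3709], 'orientation': [179.9573, 0.0677, -165.5801], 'force': [0.9389, 2.4353, 0.8539], 'opening': 0.0001}
```

View pics/l6.png

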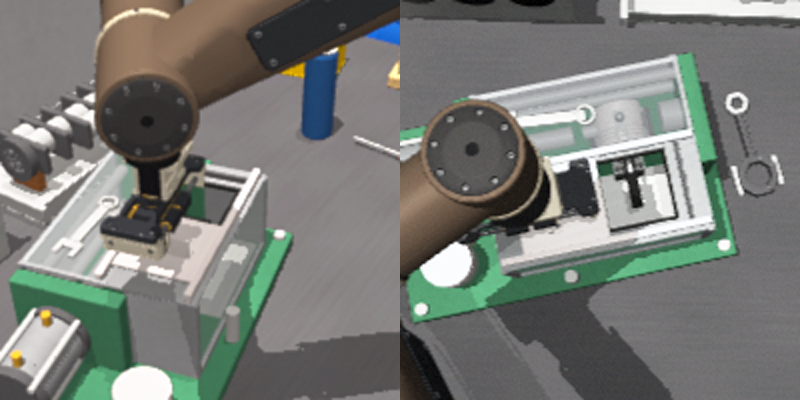

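Call:
carry_out(
  moves="0 0 -0.01 0 0 0 0;0 0 -0.02 0 0 0 0;0 0 -0.03 0 0 0 0;0 0.001 -0.04 0 0 0 0;0 0.001 -0.05 0 0 0 0;0 0.001 -0.06 0 0 0 0;0 0.001 -0.07 0 0 0 0;0 0.001 -0.08 0 0 0 0;0 0.001 -0.088 0 0 0 0;0 0.002 -0.094 0 0 0 0;0 0.002 -0.098 0 0 0 0;0 0.002 -0.102 0 0 0 0",
)

```text
clock: 9.4
tool_pos: [0.5678, 0.0849, 0.3707]
orientation: [180.0, 0.0, -165.6]
force: [0.2, 1.1, 0.0]
opening: 0.0003
```

```bash
python3 look.py l7
```

```text
{'clock': 9.4, 'tool_pos': [0.5678, 0.0849, 0.3707], 'orientation': [179.9949, 0.0195, -165.5709], 'force': [0.2404, 1.0617, 0.0187], 'opening': 0.0003}
```

View pics/l7.png

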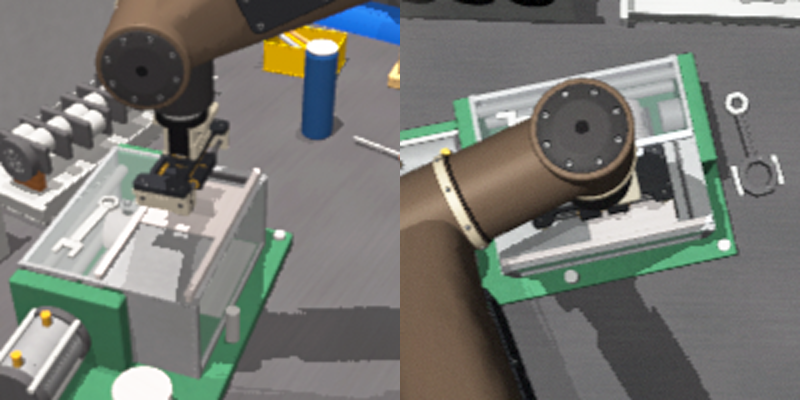

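Call:
carry_out(
  moves="0 0 -0.003 0 0 0 0;0 0 -0.006 0 0 0 0;0 0 -0.008 0 0 0 0;0 0 -0.01 0 0 0 0;0 0 -0.01 0 0 0 0",
)

```text
clock: 10.0
tool_pos: [0.5702, 0.0752, 0.3706]
orientation: [-180.0, -0.0, -165.6]
force: [-0.7, -0.3, -0.2]
opening: 0.0003
```

Call:
carry_out(
  moves="0 0 -0.002 0 0 0 0;0 0 -0.004 0 0 0 0",
)

```text
clock: 10.2
tool_pos: [0.5711, 0.0715, 0.3706]
orientation: [180.0, -0.0, -165.6]
force: [-1.9, 1.9, 1.2]
opening: 0.0006
```

Call:
carry_out(
  moves="0 0 -0.002 0 0 0 0;0 0 -0.004 0 0 0 0",
)

```text
clock: 10.4
tool_pos: [0.5715, 0.0694, 0.3707]
orientation: [179.7, 0.0, -165.6]
force: [-12.7, 21.7, 8.4]
opening: 0.0005
```

Call:
carry_out(
  moves="0 0 0 0 0 0 0;0 0 0 0 0 0 0;0 0 0.004 0 0 0 0;0 0 0.012 0 0 0 0;0 0 0.025 0 0 0 0;0 0 0.025 -0.03 0 0 0;0 0 0.025 -0.07 0 0 0;0 0 0.025 -0.1 0 0 0;0 0 0.06 -0.13 0 0 0;0 0 0.1 -0.15 0 0 0;0 0 0.15 -0.15 0 0 0;0 0 0.19 -0.15 0 0 0;0 0 0.2 -0.15 0 0 0;0 0 0.2 -0.15 0 0 0",
)

```text
clock: 11.8
tool_pos: [0.5217, 0.2634, 0.5203]
orientation: [-180.0, -0.0, -165.4]
force: [0.5, -0.0, 0.1]
opening: 0.0002
```

```bash
python3 look.py l8; python3 - <<'E'
from h import *
from fit import w
S,T=pickle.load(open("l8.pkl","rb"));q=[.6345,.0458,.236]
im=cv2.resize(S["image"][170:250,250:350],None,fx=7,fy=7,interpolation=cv2.INTER_CUBIC)
def ln(ms,col):
    P=[proj(S,w(q,m)) for m in ms];P=np.array([[(c-250+.5)*7-.5,(r-170+.5)*7-.5] for r,c in P])
    cv2.polylines(im,[np.round(P).astype(np.int32)],True,col,1,cv2.LINE_AA)
ln([(-15,22,207),(-95,22,207)],(255,0,0)); ln([(7,65,177),(-117,65,177),(-117,-65,177),(7,-65,177)],(0,0,255))
cv2.imwrite("pics/l8z.png",cv2.cvtColor(im,cv2.COLOR_RGB2BGR))
E
```

```text
{'clock': 11.8, 'tool_pos': [0.5217, 0.2634, 0.5203], 'orientation': [-179.9733, -0.024, -165.4214], 'force': [0.5283, -0.0328, 0.0691], 'opening': 0.0002}
```

View pics/l8.png

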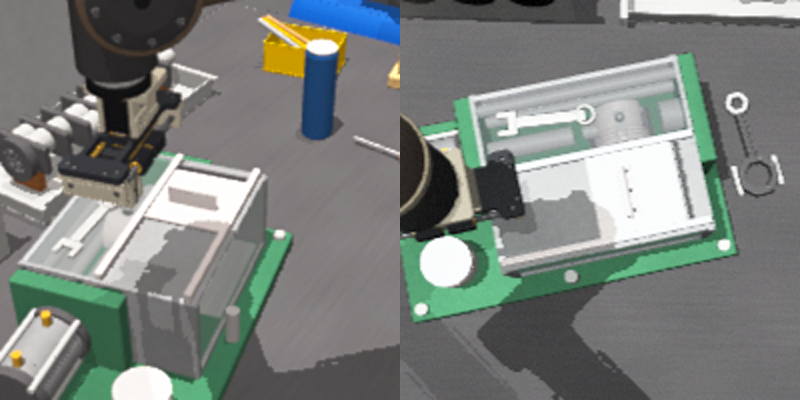

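View pics/l8z.png

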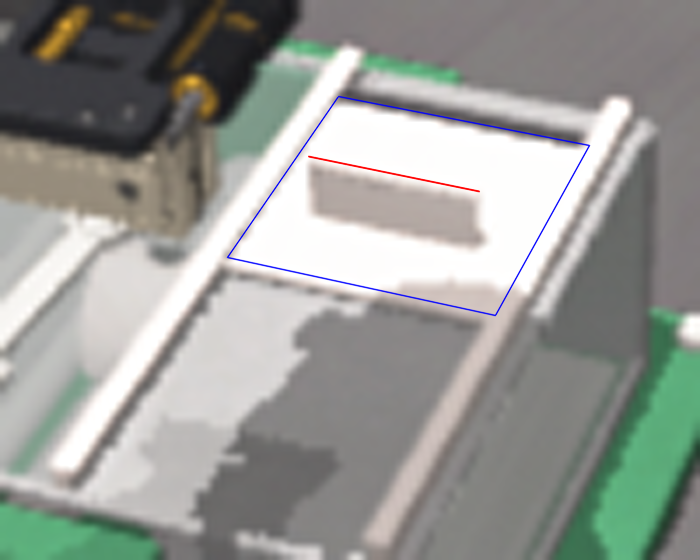

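```bash
python3 - <<'E'
from h import *
V0=pickle.load(open("v0.pkl","rb"));V8=pickle.load(open("l8.pkl","rb"))
ims=[]
for V in(V0,V8):
    S=V[0]
r0=V0[0]["image"][200:245,255:325];r8=V8[0]["image"][175:220,270:340]
f=lambda a:cv2.resize(a,None,fx=8,fy=8,interpolation=cv2.INTER_CUBIC)
cv2.imwrite("pics/lips.png",cv2.cvtColor(np.vstack([f(r0)[:290],f(r8)[:300]]),cv2.COLOR_RGB2BGR))
# top-view lip: three dark holes as features
for V,(a,b,c,d) in((V0,(170,240,240,300)),(V8,(160,230,290,350))):
    g=cv2.cvtColor(V[1]["image"],cv2.COLOR_RGB2GRAY)[a:b,c:d]; 
    globals()['t%d'%(V is V8)]=cv2.resize(g,None,fx=6,fy=6,interpolation=cv2.INTER_CUBIC)
cv2.imwrite("pics/lipt.png",np.hstack([t0,t1]))
m=[(ctrl.mark_of(v,"shutter_lip") or [None])[0] for v in V8]
print(m,ctrl.get_obs()["clock"])
print(tri(V8,[x["at"] for x in m]) if all(m) else None)
E
```

```text
[{'at': [195.8, 304.4], 'confidence': 0.75}, {'at': [194.0, 309.6], 'confidence': 0.63}] 12.0
[0.57890524 0.05671026 0.20184509]
```

View pics/lips.png

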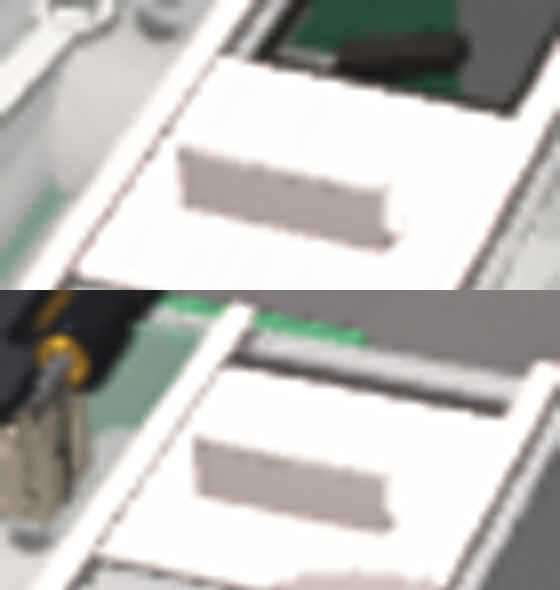

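View pics/lipt.png

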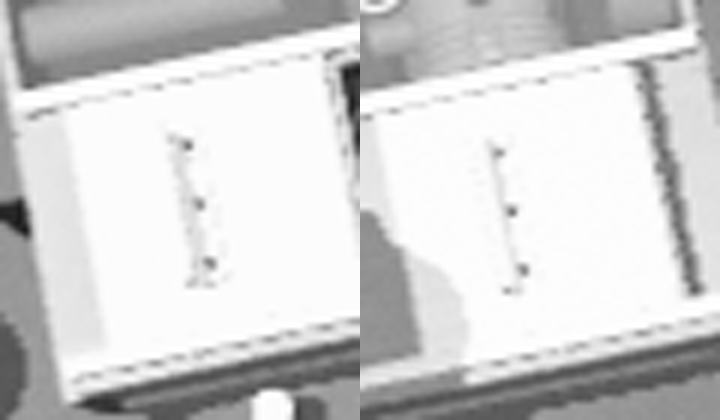

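```bash
python3 - <<'E'
from h import *
S,T=pickle.load(open("v0.pkl","rb"))
a=onplane(T,(203.8,273.2),.18);b=onplane(T,(195.1,315.2),.18);print(np.linalg.norm(a-b),a-b)
f=lambda r,c,r0,c0:onplane(S,(r0+r/8,c0+c/8),.207)
for p,q in((f(147,180,200,255),f(147,193,175,270)),(f(190,388,200,255),f(185,387,175,270))): print(np.linalg.norm(p-q),p-q)
E
```

```text
0.12729171879850973 [-0.02952011  0.12382142  0.        ]
0.1268431342798044 [-0.03033217  0.12316306  0.        ]
0.12587629316795393 [-3.02034938e-02  1.22198978e-01  1.11022302e-16]
```

```bash
python3 - <<'E'
from h import *
S,T=pickle.load(open("l8.pkl","rb"))
q=np.array([.6345,.0458]);a=.236
def pf(X): d=X[:2]-q; return np.round(1e3*np.array([np.cos(a)*d[0]+np.sin(a)*d[1],-np.sin(a)*d[0]+np.cos(a)*d[1]]),1)
f=lambda r,c,r0,c0,z:pf(onplane(S,(r0+(r+.5)/8-.5,c0+(c+.5)/8-.5),z))
print('lip0',f(147,180,200,255,.207),f(190,388,200,255,.207),'lip1',f(147,193,175,270,.207),f(185,387,175,270,.207))
print('plate0 front corners',f(57,222,200,255,.177),f(118,508,200,255,.177),'rear',f(275,75,200,255,.177))
print('plate1 front',f(368-290,225,175,270,.177),f(415-290,505,175,270,.177),'rear',f(552-290,95,175,270,.177))
im=cv2.resize(S["image"][165:225,280:345],None,fx=9,fy=9,interpolation=cv2.INTER_CUBIC)
cv2.imwrite("pics/f1.png",cv2.cvtColor(im,cv2.COLOR_RGB2BGR))
im=cv2.resize(T["image"][160:230,290:370],None,fx=8,fy=8,interpolation=cv2.INTER_CUBIC)
cv2.imwrite("pics/f2.png",cv2.cvtColor(im,cv2.COLOR_RGB2BGR))
E
```

```text
lip0 [-18.3 154. ] [-97.1 152.1] lip1 [-17.5  26.8] [-96.1  25.9]
plate0 front corners [ 5.4 66.4] [-110.5   66. ] rear [  4.8 198.5]
plate1 front [  5.2 -59.4] [-113.5  -64.7] rear [ 6.7 70.1]
```

View pics/f1.png

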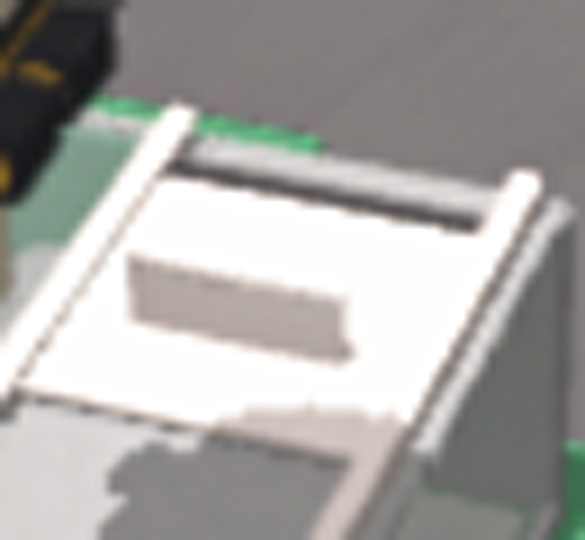

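View pics/f2.png

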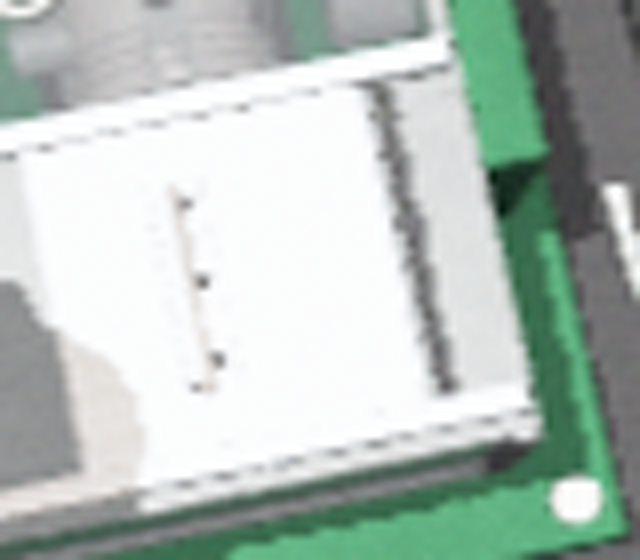

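```bash
python3 - <<'E'
from h import *
from fit import w
S0,T0=pickle.load(open("v0.pkl","rb"));S,T=pickle.load(open("l8.pkl","rb"))
q=np.array([.6345,.0458,.236])
# intensity profiles along press y, averaged over x, at plate height, in both views
from scipy.ndimage import map_coordinates
def prof(v,ys,xs,z):
    g=cv2.cvtColor(v["image"],cv2.COLOR_RGB2GRAY).astype(float); out=[]
    for y in ys:
        P=np.array([proj(v,w(q,(x,y,z))) for x in xs]).T
        out.append(map_coordinates(g,P,order=1).mean())
    return np.round(out).astype(int)
print("end: top/side start,end around stop strip")
ys=np.arange(-110,-44,2)
for n,v in(("T0",T0),("T8",T),("S0",S0),("S8",S)):
    p=prof(v,ys,np.arange(-100,-10,5),.177); print(n,' '.join(f"{y}:{a}" for y,a in zip(ys,p)))
ys=np.arange(180,232,2)
print("rear start")
for n,v,xs in(("T0",T0,np.arange(-105,0,5)),("S0",S0,np.arange(-100,0,5))):
    p=prof(v,ys,xs,.177); print(n,' '.join(f"{y}:{a}" for y,a in zip(ys,p)))
ys=np.arange(45,95,2)
print("rear end / front start")
for n,v,xs in(("T8",T,np.arange(-60,0,4)),("S8",S,np.arange(-30,3,4)),("T0",T0,np.arange(-105,0,5)),("S0",S0,np.arange(-100,0,5))):
    p=prof(v,ys,xs,.177); print(n,' '.join(f"{y}:{a}" for y,a in zip(ys,p)))
E
```

```text
end: top/side start,end around stop strip
T0 -110:223 -108:224 -106:224 -104:224 -102:224 -100:223 -98:216 -96:197 -94:170 -92:144 -90:130 -88:135 -86:164 -84:194 -82:214 -80:223 -78:224 -76:224 -74:224 -72:213 -70:185 -68:141 -66:102 -64:118 -62:168 -60:204 -58:219 -56:223 -54:224 -52:226 -50:227 -48:227 -46:227
T8 -110:227 -108:227 -106:227 -104:227 -102:227 -100:227 -98:220 -96:200 -94:174 -92:147 -90:133 -88:138 -86:167 -84:195 -82:221 -80:241 -78:249 -76:252 -74:253 -72:253 -70:253 -68:253 -66:253 -64:253 -62:253 -60:253 -58:252 -56:252 -54:253 -52:253 -50:253 -48:253 -46:253
S0 -110:202 -108:209 -106:213 -104:214 -102:214 -100:214 -98:215 -96:215 -94:214 -92:213 -90:213 -88:214 -86:215 -84:215 -82:214 -80:215 -78:215 -76:216 -74:216 -72:214 -70:214 -68:215 -66:217 -64:219 -62:219 -60:220 -58:222 -56:223 -54:223 -52:222 -50:219 -48:218 -46:218
S8 -110:140 -108:140 -106:140 -104:140 -102:140 -100:140 -98:140 -96:140 -94:139 -92:139 -90:139 -88:139 -86:139 -84:139 -82:139 -80:140 -78:140 -76:140 -74:140 -72:139 -70:140 -68:140 -66:140 -64:139 -62:139 -60:139 -58:140 -56:140 -54:14
[... 501 characters left out ...]
7:250 49:249 51:247 53:247 55:246 57:245 59:244 61:243 63:242 65:240 67:232 69:219 71:203 73:191 75:183 77:176 79:167 81:161 83:158 85:156 87:155 89:154 91:154 93:153
S8 45:127 47:128 49:132 51:144 53:162 55:178 57:184 59:177 61:160 63:140 65:124 67:115 69:112 71:112 73:113 75:113 77:114 79:114 81:114 83:114 85:114 87:114 89:113 91:113 93:112
T0 45:185 47:183 49:173 51:150 53:118 55:106 57:144 59:192 61:215 63:219 65:224 67:238 69:247 71:251 73:252 75:252 77:252 79:252 81:252 83:252 85:252 87:252 89:252 91:252 93:252
S0 45:173 47:172 49:173 51:175 53:177 55:179 57:178 59:170 61:156 63:139 65:126 67:117 69:112 71:109 73:107 75:106 77:105 79:105 81:105 83:105 85:105 87:105 89:105 91:106 93:106
```

```bash
python3 - <<'E'
from h import *
from fit import w
S0,T0=pickle.load(open("v0.pkl","rb"));S,T=pickle.load(open("l8.pkl","rb"))
q=np.array([.6345,.0458,.236])
from scipy.ndimage import map_coordinates
def prof(v,ys,xs,z):
    g=cv2.cvtColor(v["image"],cv2.COLOR_RGB2GRAY).astype(float); out=[]
    for y in ys:
        P=np.array([proj(v,w(q,(x,y,z))) for x in xs]).T
        out.append(map_coordinates(g,P,order=1).mean())
    return np.round(out).astype(int)
def sh(t,ys,L,z=177):
    print(t)
    for n,v,xs in L: print(n,' '.join(f"{y}:{a}" for y,a in zip(ys,prof(v,ys,xs,z))))
xs=np.arange(-100,-10,5)
sh("stop strip",np.arange(-112,-44,2),(("T0",T0,xs),("T8",T,xs),("S0",S0,xs),("S8",S,xs)))
sh("rear start",np.arange(186,232,2),(("T0",T0,xs),("S0",S0,xs)))
sh("rear end/front start",np.arange(45,85,2),(("T8",T,np.arange(-60,0,4)),("S8",S,np.arange(-30,3,4)),("T0",T0,xs),("S0",S0,xs)))
E
```

```text
stop strip
T0 -112:92 -110:92 -108:92 -106:110 -104:154 -102:194 -100:214 -98:220 -96:220 -94:220 -92:220 -90:220 -88:220 -86:221 -84:221 -82:221 -80:216 -78:194 -76:163 -74:133 -72:121 -70:141 -68:180 -66:207 -64:219 -62:220 -60:220 -58:216 -56:190 -54:138 -52:82 -50:95 -48:152 -46:188
T8 -112:94 -110:93 -108:94 -106:112 -104:158 -102:198 -100:218 -98:224 -96:224 -94:224 -92:224 -90:224 -88:224 -86:225 -84:224 -82:224 -80:220 -78:199 -76:167 -74:136 -72:124 -70:144 -68:181 -66:213 -64:240 -62:249 -60:252 -58:253 -56:253 -54:253 -52:253 -50:253 -48:253 -46:253
S0 -112:123 -110:123 -108:123 -106:123 -104:124 -102:125 -100:128 -98:130 -96:135 -94:145 -92:161 -90:178 -88:193 -86:202 -84:207 -82:207 -80:203 -78:192 -76:174 -74:153 -72:131 -70:110 -68:91 -66:78 -64:72 -62:74 -60:87 -58:113 -56:146 -54:175 -52:194 -50:200 -48:193 -46:173
S8 -112:126 -110:127 -108:126 -106:126 -104:127 -102:129 -100:131 -98:133 -96:138 -94:149 -92:165 -90:183 -88:198 -86:207 -84:212 -82:212 -80:208 -78:196 -76:178 -74:155 -72:132 -70:111 -68:99 -66:104 -64:129 -62:170 -60:213 -58:242 -56:253 -54:255 -52:255
[... 292 characters left out ...]
2:166 204:184 206:198 208:205 210:207 212:208 214:208 216:208 218:209 220:210 222:211 224:212 226:210 228:200 230:174
rear end/front start
T8 45:253 47:253 49:253 51:253 53:253 55:253 57:253 59:252 61:252 63:250 65:244 67:234 69:225 71:217 73:209 75:202 77:198 79:196 81:196 83:195
S8 45:254 47:253 49:253 51:254 53:254 55:254 57:254 59:254 61:254 63:254 65:253 67:248 69:229 71:200 73:172 75:164 77:173 79:189 81:200 83:204
T0 45:170 47:164 49:141 51:101 53:81 55:133 57:193 59:214 61:216 63:233 65:246 67:251 69:252 71:252 73:252 75:252 77:252 79:252 81:252 83:252
S0 45:57 47:58 49:59 51:63 53:68 55:70 57:67 59:66 61:74 63:100 65:148 67:204 69:241 71:254 73:255 75:254 77:254 79:253 81:253 83:253
```

```bash
python3 - <<'E'
from h import *
o=ctrl.get_obs(); print(o["clock"],np.round(o["force"],2),np.round(o["tool_pos"],4)); print(ctrl.close_job())
E
```

```text
12.0 [0.24 0.33 1.28] [0.5225 0.2607 0.5207]
the job is handed in; nothing more can be done
None
```

I pressed the clamp lever home through the window, came out, pushed the shutter shut, and handed the job in at 12.0 s. No verdict was reported, and I had no direct reading of the foot's force on the piston.

- **Lever:** with the closed fingertips at 134.1 mm, the force rose to about 20 N upwards, so the lever was on its stop. The text gives 134 mm for home. Pictures afterwards showed the sleeve level and the clamp foot lowered.
- **Shutter:** I pushed the lip at about 2 N until the force rose to about 24 N along the push, which I took as the stop. The plate's edges, measured in the top view, then lay within about 2 mm of the shut position.
- **Clearances:** the last pictures showed the piston, spanner, spare piston and gudgeon pin where they had been. The free-air force readings were within noise. The gripper stood well clear above the press.

**What disagreed:**
- The pictures gave a shutter travel of only about 127 mm, against 135 mm nominal. The top view put the plate about 6 mm forward at the start, so I put its final position at about 0.133 m, above the 0.128 m needed.
- The side view read about 3–5 mm off the top view for lip and plate. I put that down to bias in my press pose fit.

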